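# Put the glue stick in its tin, fit the nested lids, hold up the outer lid

## Task

Put the glue stick away: stand it upright in the socket in the middle of the open tin, then close the tin with the nested pair of lids, carrying both together by the inner lid's knob (it sticks up through the hole in the outer lid) and lowering them gently, without dropping them, until the inner lid is fully home in the mouth of the tin, and let go of the knob. Then take the outer lid by its raised crown and lift it off alone, leaving the inner lid seated, and finish while still holding the outer lid level in the gripper, all of it higher than the top of the inner lid's knob, so that a label can be put on it. The outer lid must not come off the inner one before the tin is closed; leave the other things on the desk alone.

Things in the scene. Friction and masses are not known exactly. Their poses are not given: they have to be found in the camera images.
- tin: Open round steel tin, fixed to the desk: outside diameter 96, inside diameter 90, height 52, floor 4 thick. In the middle of its floor stands a round socket (tube) of bore 33, from the floor to 30 above the desk, its mouth widening to 40 in the top 6. Origin: centre of the underside, on the desk; z up.
- glue_stick: Glue stick standing upright on the desk: a cylinder of diameter 27, height 91, 30 g. Origin: centre of its foot; z up along it. Standing in the tin's socket its foot is 4 above the tin's origin and its top 43 above the tin's rim.
- inner_lid: Inner lid, bare metal, 0.25 kg, on the desk with the outer lid resting loosely over it. Origin: centre of its underside, z up: plug of diameter 85 (79 at the foot) from 0 to 10; flange of diameter 100 to 13; hollow crown of diameter 48 (inside 44) to 60.5; knob to 93. Fully home, its flange lies on the tin's rim, origin 42 above the tin's origin, on its axis.
- knob (a point): Centre of the grip part of the inner lid's dark round knob, 84 above the inner lid's origin. The knob, diameter 16 to 20, stands on the axis; its top (9 above this point) is 30 above the outer lid's crown while nested. Lifting the inner lid by it carries the outer lid too.
- outer_lid: Outer lid, bare metal, 0.12 kg, nested over the inner lid with 2.5 of play. Origin: centre of its skirt's lower edge, 7 above the inner lid's origin when nested; z up: skirt and flat brim of diameter 111 from 0 to 9.5; upright crown of diameter 57, to be gripped from outside, from 9.5 to 56, with a hole of 28 in its top for the knob. It must rise 86 to clear the knob.
- stapler: Black desk stapler 37x150x52, loose on the desk; leave it alone. Origin: centre of its underside.
- reader_cards: Block of white cards 56x87x18, loose on the desk; leave it alone. Origin: centre of its underside.
- slip_block: Block of paper slips 67x92x24, loose on the desk; leave it alone. Origin: centre of its underside.
There are look-alikes about, which are no part of the job. Of the things that look like the glue_stick, the smaller one is meant. Leave any green look-alike of the inner_lid alone.

How it is judged:
On the way, in this order (a step that is already met when the one before it is completed fails the run):
1. the glue stick stands upright in the tin's socket, let go (z of glue_stick in the frame of tin below 0.008 m and horizontal distance between glue_stick and tin below 0.006 m and angle between glue_stick's own z axis and vertical below 0.12 rad and contact force between glue_stick and the fingers below 0.2 N), for 0.2 s.
2. the two lids are lifted together, still nested (z of outer_lid in the frame of inner_lid below 0.011 m and horizontal distance between outer_lid and inner_lid below 0.006 m and height (world z) of inner_lid above 0.06 m), for 0.2 s.
3. the inner lid is fully home in the tin with the outer lid still on it, let go (z of inner_lid in the frame of tin below 0.045 m and horizontal distance between inner_lid and tin below 0.005 m and angle between inner_lid's own z axis and vertical below 0.06 rad and z of outer_lid in the frame of inner_lid below 0.011 m and horizontal distance between outer_lid and inner_lid below 0.006 m and contact force between inner_lid and the fingers below 0.2 N), for 0.2 s.
At the end, for the whole second after the job is handed in: Glue stick upright in the socket (6 mm, 0.12 rad); inner lid home (under 45 mm up, 5 mm off-axis, 0.06 rad), untouched; outer lid held still by the fingers (over 1 N), lower edge over 135 mm above the desk, tilt under 0.25 rad, touching neither inner lid nor tin (z of inner_lid in the frame of tin below 0.045 m and horizontal distance between inner_lid and tin below 0.005 m and angle between inner_lid's own z axis and vertical below 0.06 rad and z of glue_stick in the frame of tin below 0.008 m and horizontal distance between glue_stick and tin below 0.006 m and angle between glue_stick's own z axis and vertical below 0.12 rad and contact force between inner_lid and the fingers below 0.2 N and contact force between each of inner_lid, tin and outer_lid below 0.2 N and height (world z) of outer_lid above 0.135 m and angle between outer_lid's own z axis and vertical below 0.25 rad and contact force between outer_lid and the fingers above 1 N and linear speed of outer_lid below 0.03 m/s); the arm keeps its last pose, push and grip.
It fails at once if the outer lid is off the inner lid (by more than 15 mm) while the inner lid is not home in the tin (distance between outer_lid and inner_lid above 0.022 m and not (z of inner_lid in the frame of tin below 0.045 m and horizontal distance between inner_lid and tin below 0.005 m and angle between inner_lid's own z axis and vertical below 0.06 rad)).
It fails at once if the lids are dropped (inner lid moving faster than 0.5 m/s, not held) (linear speed of inner_lid above 0.5 m/s and contact force between inner_lid and the fingers below 0.2 N).
It fails at once if a bystander is moved by more than 30 mm (distance of any of stapler, reader_cards, slip_block from where it was at the start of the episode above 0.03 m).
It also fails if it takes over 58 s, if anything falls off the work surface, if the arm or the gripper's body presses on something with over 40 N, if the wrist force passes 120 N, or if a joint passes its speed limit or range.

## Robot

A 6-joint arm with a two-finger parallel gripper is mounted at the origin on a cart in front of the work surface, level with it; the furniture and walls round the work are solid. World frame = base frame: x ahead of the robot, y to its left, z up, the work surface at z = 0. Lengths are in m, angles in rad, forces in N, time in s.
With the tool pointing down it reaches from about 0.35 to 0.975 m from the base axis. Payload 4.9 kg.
Tool frame: the origin (TCP) lies at the very end of the fingers, on their centre line; the grasp point (between the pads) lies 19 mm behind it; z points along the fingers, y is the line along which they close (so a half turn about z gives the same grasp; the last joint's range is limited). The gripper opens to 85 mm and grips with 20 to 120 N. Pads are 22 mm wide; open, the fingers measure 114 mm over their backs; the gripper's body (76 mm by 85 mm) begins 54 mm behind the grasp point. The pads swing forward as they close: fully open they stand 13 mm farther back than shut.
Start: joints at [1.009, 0.053, 1.613, -0, 1.476, -0.119], TCP at [0.268, 0.565, 0.231] pointing down, gripper open.
Joint ranges: [-3.01, 3.01], [-1.01, 2.22], [0.06, 2.58], [-1.02, 4.17], [0.09, 2.62], [-3.14, 3.14]. Speed limits (rad/s): [2.57, 2.57, 3.14, 3.14, 3.14, 3.14].

## Interface

Orientations are given as a rotation vector (axis times angle).
In Python, from station import get_obs, optics, ctrl gives the robot as it stands.
- The arm moves only by the shell command python3 -m pendant 'ROWS' [FORCE]. ROWS is JSON, a list of rows, each a list of 3 entries, a list of its own where there are three numbers: the shift along the tool's x, y, z in mm, then the turn, a rotation vector about the tool's x, y, z in rad, then the opening, from 0 (shut) to 1 (fully open). A call has 1 to 12 rows; each row shifts and turns the commanded pose from where the row before left it, along the tool's axes as they then stand; what a row does not reach is not made up. A row lasts 1/12 s, in which the tool goes at most 41.7 mm and 7.16 degrees, less where a joint would pass 70% of its speed; a pose out of reach is approached as far as the arm can. A call is refused whole if a number of a shift passes 41.7 or a number of a turn 0.125, either way. A call with a gripper value outside its range is refused whole. The fingers move at their own pace and stop on an object; FORCE is the grip in N (left out, the last holds). Time passes only in rows, so rows that do not move let the fingers close. It gives the time, the measured TCP pose, the force, the opening and the grip force at its end, in the units of the state.
- get_obs(): the state, without advancing time (a new reading comes with each control period).
- optics.get_image(name): name is "scene" or "top" or "wrist"; returns the picture (480x640x3 uint8, red, green, blue); there is no depth.
- optics.camera_model(name): a dict with "fx", "fy", "cx", "cy" (pixels), "cam_to_world" (4x4, takes a point from camera to world coordinates). Camera axes: x right, y up, looking along -z (the intrinsics and any distortion apply to the point x, -y, -z); pixel columns grow to the right and rows downward; lengths in m; the calibration is good to about 2 mm. A picture is of the moment at which its call begins: read the wrist's pose just before it. camera_model takes no time and is no camera call; for the wrist camera it gives the pose at the moment of the call.
- ctrl.finish_job(): hands the job in; it is judged then, once.
The state is a dict: "t": time; "q": joint angles; "dq": joint speeds; "effort": joint torques, N m; "tool_pos": TCP position; "tool_rot": TCP orientation; "contact_force": force on the tool from outside, world axes, zero at the start; "wrist_torque": the same for the moment, N m; "opening": finger opening in m; "grip_force": force on a finger pad.
Only numpy, scipy, OpenCV 4.12 (cv2) and the standard library are available. Lean on these libraries where they do the work, as an engineer would, in place of code of your own. Each camera call takes 0.05 s, during which the arm holds its last target. There are 200 camera calls.

## Working session

There is one attempt and no reset: what is moved stays moved. The work goes in short steps, Python scripts to look and compute and a shell command to move; the robot and the scene stay as the last step left them, time stands still between calls to the robot, and variables do not carry over. Pictures are saved under pics/ and viewed, at most 10 in all, crops included, and the job is handed in when it is done.

```bash
mkdir -p pics; python3 - <<'E'
from station import get_obs, optics
import cv2, numpy as np
o=get_obs(); print({k:np.round(v,3) for k,v in o.items()})
for n in("top","scene"):
    im=optics.get_image(n); cv2.imwrite(f"pics/{n}0.png",im[:,:,::-1]); 
    m=optics.camera_model(n); print({k:np.round(v,3).tolist() if k=="cam_to_world" else v for k,v in m.items()})
E
```

```text
{'t': np.float64(0.0), 'q': array([ 1.009,  0.053,  1.614,  0.   ,  1.476, -0.119]), 'dq': array([-0.003,  0.   ,  0.001, -0.002,  0.001, -0.001]), 'effort': array([-0.0000e+00, -3.9371e+01, -3.7016e+01, -0.0000e+00,  8.0000e-03,
        0.0000e+00]), 'tool_pos': array([0.267, 0.564, 0.23 ]), 'tool_rot': array([-6.900e-01, -3.064e+00,  3.000e-03]), 'contact_force': array([0.875, 0.574, 0.897]), 'wrist_torque': array([ 0.019,  0.027, -0.006]), 'grip_force': np.float64(0.0), 'opening': np.float64(0.085)}
{'fx': 525.9767791340955, 'fy': 525.9767791340955, 'cx': 323.79631071329953, 'cy': 233.46041364397576, 'cam_to_world': [[-0.012, 0.996, -0.083, 0.426], [-1.0, -0.012, -0.005, 0.232], [-0.006, 0.083, 0.997, 1.064], [0.0, 0.0, 0.0, 1.0]]}
{'fx': 510.93978941429185, 'fy': 510.93978941429185, 'cx': 318.2185260406531, 'cy': 239.1998328458209, 'cam_to_world': [[0.995, -0.076, 0.058, 0.569], [0.096, 0.828, -0.553, -0.261], [-0.006, 0.556, 0.831, 0.788], [0.0, 0.0, 0.0, 1.0]]}
```

View pics/top0.png

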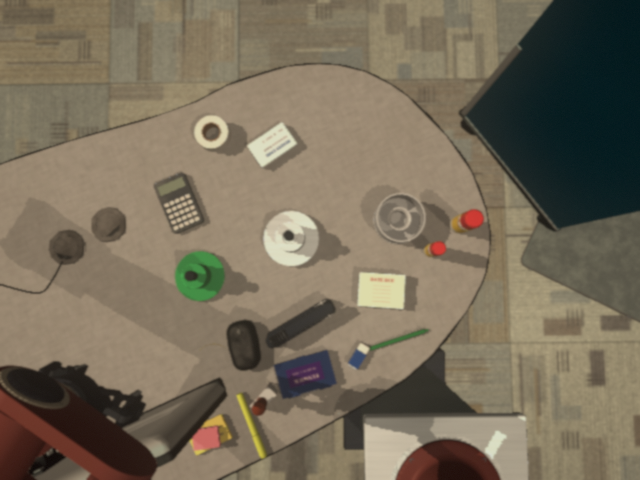

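View pics/scene0.png

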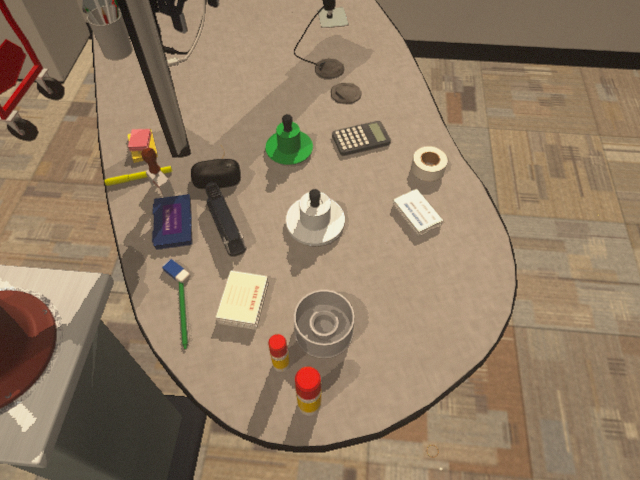

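Glue-stick candidates: the small one at top (437,248) / scene (278,352), and the large one at top (471,220) / scene (308,390). I choose the small one. Lid candidates: white pair at top (291,238) / scene (315,215), and the green one at top (200,276), which I leave alone. The tin is at top (400,217) / scene (323,323). Next, a close crop to check, plus a first measurement.

```bash
cat > h.py <<'E'
from station import get_obs, optics
import cv2, numpy as np
from scipy.spatial.transform import Rotation as R
def ray(m,u,v):
    T=np.array(m["cam_to_world"]); d=T[:3,:3]@np.array([(u-m["cx"])/m["fx"],-(v-m["cy"])/m["fy"],-1]); return T[:3,3],d
def onz(m,u,v,z):
    c,d=ray(m,u,v); return c+d*(z-c[2])/d[2]
def proj(m,p):
    T=np.array(m["cam_to_world"]); q=T[:3,:3].T@(np.array(p)-T[:3,3]); return np.array([m["cx"]-m["fx"]*q[0]/q[2], m["cy"]+m["fy"]*q[1]/q[2]])
def blobs(mask,amin=30):
    c,_=cv2.findContours(mask.astype(np.uint8),cv2.RETR_EXTERNAL,cv2.CHAIN_APPROX_NONE)
    return [k for k in c if cv2.contourArea(k)>amin]
def red(im):
    h=cv2.cvtColor(im,cv2.COLOR_RGB2HSV); return ((h[...,0]<6)|(h[...,0]>174))&(h[...,1]>180)&(h[...,2]>90)
def totool(p):  # world point -> tool frame mm
    o=get_obs(); return R.from_rotvec(o["tool_rot"]).inv().apply(np.array(p)-o["tool_pos"])*1000
E
python3 - <<'E'
from h import *
a=cv2.imread("pics/top0.png"); b=cv2.imread("pics/scene0.png")
A=cv2.resize(a[180:280,360:500],None,fx=4,fy=4,interpolation=2); B=cv2.resize(b[280:420,250:370],None,fx=3,fy=3)[:400,:240]
cv2.imwrite("pics/crop1.png",np.hstack([A,B]))
for n,im in(("top",a),("scene",b)):
    m=optics.camera_model(n)
    for c in blobs(red(im[:,:,::-1].copy())):
        x,y,w,h=cv2.boundingRect(c); M=cv2.moments(c); u,v=M["m10"]/M["m00"],M["m01"]/M["m00"]
        print(n,(x,y,w,h),np.round([u,v],1),np.round(onz(m,u,v,.08),4))
E
```

```text
top (432, 243, 13, 11) [437.9 248. ] [0.4781 0.0239 0.08  ]
top (462, 211, 21, 17) [472.5 218.5] [ 0.5328 -0.0427  0.08  ]
scene (295, 367, 26, 32) [307.3 382.2] [ 0.5275 -0.0322  0.08  ]
scene (269, 334, 17, 23) [277.  344.8] [0.4772 0.0188 0.08  ]
scene (7, 54, 18, 34) [16.5 73.5] [-0.1643  0.5747  0.08  ]
scene (0, 3, 41, 116) [19.7 75.7] [-0.1543  0.5683  0.08  ]
```

View pics/crop1.png

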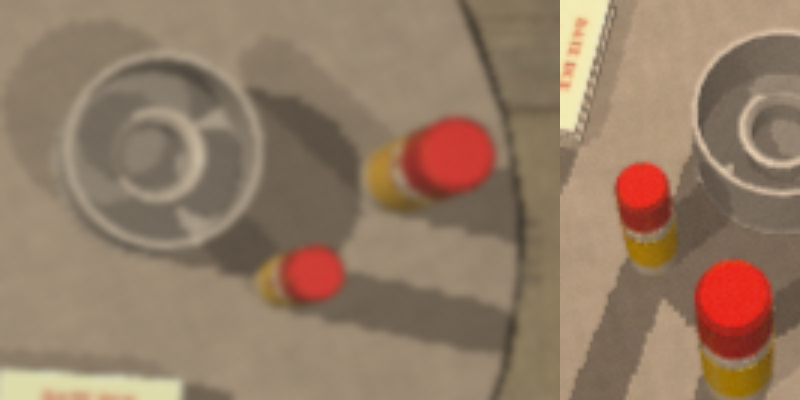

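The crop confirms it: the small red-capped stick's top is at about top (440,248), clearly smaller than the one at (472,219). The tin's rim centre is at about (401,217). I'll move over this area for a close wrist view.

```bash
python3 - <<'E'
from h import *
m=optics.camera_model("top"); 
print("tin",onz(m,401.2,217.5,.052),"glue",onz(m,440,248,.091),"big",onz(m,473,218,.12),"knob",onz(m,289,236,.093))
o=get_obs(); print(R.from_rotvec(o["tool_rot"]).as_matrix().round(3))
w=optics.camera_model("wrist"); T=np.array(w["cam_to_world"]); Rt=R.from_rotvec(o["tool_rot"]).inv()
print("cam in tool",Rt.apply(T[:3,3]-o["tool_pos"])*1000,Rt.apply(-T[:3,2]),w["fx"])
print(totool([.44,.06,.24]))
E
```

```text
tin [0.53941594 0.08714759 0.052     ] glue [0.47737992 0.02236485 0.091     ] big [ 0.52926419 -0.03243815  0.12      ] knob [0.50291851 0.30159138 0.093     ]
[[-0.904  0.428 -0.001]
 [ 0.428  0.904 -0.002]
 [ 0.    -0.002 -1.   ]]
cam in tool [  69.4921532     0.37297955 -141.96067336] [-2.72215505e-01 -7.04550031e-04  9.62236053e-01] 343.2200063741275
[-371.9034708  -381.72088781   -9.20043772]
```

```bash
python3 -m pendant '[[[-28,-29,0],[0,0,0],1],[[-28,-29,0],[0,0,0],1],[[-28,-29,0],[0,0,0],1],[[-28,-29,0],[0,0,0],1],[[-28,-29,0],[0,0,0],1],[[-28,-29,0],[0,0,0],1],[[-28,-29,0],[0,0,0],1],[[-28,-29,0],[0,0,0],1],[[-28,-29,0],[0,0,0],1],[[-28,-29,0],[0,0,0],1],[[-28,-29,0],[0,0,0],1],[[-28,-29,0],[0,0,0],1]]' 40
python3 -m pendant '[[[-18,-17,0],[0,0,0],1],[[-18,-17,0],[0,0,0],1],[[0,0,0],[0,0,0],1],[[0,0,0],[0,0,0],1],[[0,0,0],[0,0,0],1],[[0,0,0],[0,0,0],1]]'
python3 - <<'E'
from h import *
print(get_obs()["tool_pos"])
m=optics.camera_model("wrist");im=optics.get_image("wrist"); cv2.imwrite("pics/w1.png",im[:,:,::-1])
np.save("m1.npy",m,allow_pickle=True)
for c in blobs(red(im)):
    x,y,w,h=cv2.boundingRect(c);(u,v),r=cv2.minEnclosingCircle(c); print((x,y,w,h),(u,v),r,onz(m,u,v,.091))
for n,p in(("tin",[.5394,.0871,.052]),("glue",[.4774,.0224,.091])): print(n,proj(m,p))
E
```

```text
t: 1.1
tool_pos: [0.4221, 0.1044, 0.231]
tool_rot: [0.69, 3.065, 0.0]
contact_force: [1.7, 0.1, -0.1]
opening: 0.0853
grip_force: 0.0
t: 1.6
tool_pos: [0.4398, 0.061, 0.231]
tool_rot: [-0.688, -3.065, -0.0]
contact_force: [-0.2, 0.0, -0.3]
opening: 0.0854
grip_force: 0.0
[0.43983301 0.06100954 0.23102016]
tin [382.14440004 291.95826168]
glue [295.80274487 281.19102033]
```

View pics/w1.png

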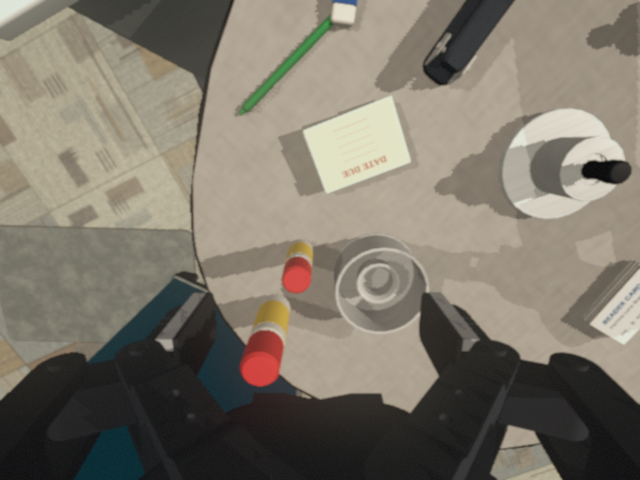

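```bash
python3 - <<'E'
from h import *
m=np.load("m1.npy",allow_pickle=True).item(); mt=optics.camera_model("top"); ms=optics.camera_model("scene")
im=cv2.imread("pics/w1.png")
h=cv2.cvtColor(im,cv2.COLOR_BGR2HSV); h0=h[...,0]
mk=((h0<7)|(h0>173))&(h[...,1]>150)&(h[...,2]>90); mk[:200]=0
for c in blobs(mk,60): 
    (u,v),r=cv2.minEnclosingCircle(c); print("red",cv2.boundingRect(c),u,v,r)
def rim(f,m,c,r):
    g=cv2.cvtColor(cv2.imread(f),cv2.COLOR_BGR2GRAY)
    th=cv2.morphologyEx(g,cv2.MORPH_TOPHAT,np.ones((9,9)))
    # ray-wise strongest bright line near the rim
    pts=[]
    for a in np.linspace(0,2*np.pi,180,endpoint=False):
        rr=np.arange(.82*r,1.18*r,.25); x=(c[0]+rr*np.cos(a)).astype(np.float32);y=(c[1]+rr*np.sin(a)).astype(np.float32)
        s=cv2.remap(th,x[None],y[None],1)[0]; k=s.argmax()
        if s[k]>15: pts.append((x[k],y[k]))
    pts=np.array(pts,np.float32)
    for _ in range(4):
        (u,v),(A,B),an=cv2.fitEllipse(pts); d=np.hypot(*(pts-[u,v]).T); e=R.from_rotvec([0,0,-np.radians(an)]).apply(np.c_[pts-[u,v],np.zeros(len(pts))]); q=np.hypot(e[:,0]*2/A,e[:,1]*2/B); k=abs(q-1)<.04
        if k.sum()>20: pts=pts[k]
    print(f,len(pts),(u,v,A,B),onz(m,u,v,.052))
rim("pics/w1.png",m,(382,285),47); rim("pics/top0.png",mt,(401,217.5),24.5); rim("pics/scene0.png",ms,(323,318),29)
for u,v in((296,280),(297,281)): print(onz(m,u,v,.091))
print("knob w",onz(m,621,171,.093))
E
```

```text
red (240, 331, 43, 56) 261.47064208984375 358.132080078125 27.906770706176758
red (283, 258, 28, 35) 296.8861999511719 274.8034362792969 17.299776077270508
pics/w1.png 146 (381.9612121582031, 290.178955078125, 84.03494262695312, 91.00175476074219) [0.53749995 0.08768164 0.052     ]
pics/top0.png 169 (400.3903503417969, 216.7013702392578, 47.30827713012695, 47.76612854003906) [0.54098976 0.08867546 0.052     ]
pics/scene0.png 180 (323.5919189453125, 316.8662414550781, 53.81855392456055, 58.751583099365234) [0.54012429 0.0827406  0.052     ]
[0.47645616 0.02306112 0.091     ]
[0.4776899  0.02343929 0.091     ]
knob w [0.5028563  0.30138773 0.093     ]
```

Wrist view: glue cap top at (296,280), tin rim centre (382,290), and knob at (621,171). All of these agree with the top view to about 2 mm. Next I line up over the stick.

```bash
python3 - <<'E'
from h import *
print(totool([.477,.023,.058]))
E
```

```text
[-49.90530011 -18.60942916 173.12136077]
```

```bash
python3 -m pendant '[[[-25,-9,0],[0,0,0],1],[[-25,-9.5,0],[0,0,0],1],[[0,0,30],[0,0,0],1],[[0,0,35],[0,0,0],1],[[0,0,35],[0,0,0],1],[[0,0,35],[0,0,0],1],[[0,0,25],[0,0,0],1],[[0,0,13],[0,0,0],1],[[0,0,0],[0,0,0],1],[[0,0,0],[0,0,0],1],[[0,0,0],[0,0,0],0],[[0,0,0],[0,0,0],0]]' 30
python3 -m pendant '[[[0,0,0],[0,0,0],0],[[0,0,0],[0,0,0],0],[[0,0,0],[0,0,0],0],[[0,0,0],[0,0,0],0],[[0,0,0],[0,0,0],0],[[0,0,0],[0,0,0],0]]'
python3 - <<'E'
from h import *
print(totool([.539,.0875,.15]))
E
```

```text
t: 2.65
tool_pos: [0.479, 0.0222, 0.0603]
tool_rot: [0.688, 3.062, 0.001]
contact_force: [-0.3, -0.2, -0.1]
opening: 0.0641
grip_force: 0.0
t: 3.15
tool_pos: [0.4782, 0.0219, 0.0593]
tool_rot: [0.69, 3.064, 0.0]
contact_force: [-1.3, -1.2, 5.5]
opening: 0.0261
grip_force: 29.6
[-26.95294004  85.39051486 -90.66555051]
```

```bash
python3 -m pendant '[[[0,0,-25],[0,0,0],0],[[0,0,-35],[0,0,0],0],[[0,0,-20],[0,0,0],0],[[-6,20,0],[0,0,0],0],[[-8,25,0],[0,0,0],0],[[-8,25,0],[0,0,0],0],[[-5,15,0],[0,0,0],0],[[0,0,0],[0,0,0],0],[[0,0,0],[0,0,0],0],[[0,0,0],[0,0,0],0],[[0,0,0],[0,0,0],0]]'
python3 - <<'E'
from h import *
print(totool([.539,.0875,.063]))
for n in("scene","top"):
    im=optics.get_image(n); m=optics.camera_model(n); cv2.imwrite(f"pics/{n}2.png",im[:,:,::-1])
a=cv2.imread("pics/scene2.png")[180:340,240:420]; cv2.imwrite("pics/c2.png",cv2.resize(a,None,fx=3,fy=3,interpolation=2))
w=optics.get_image("wrist"); cv2.imwrite("pics/w2.png",w[:,:,::-1])
E
```

```text
t: 4.07
tool_pos: [0.5375, 0.0866, 0.1378]
tool_rot: [-0.691, -3.064, 0.001]
contact_force: [-0.1, -0.3, -0.0]
opening: 0.0266
grip_force: 29.7
[-1.03209254  1.48674384 74.80205899]
```

View pics/w2.png

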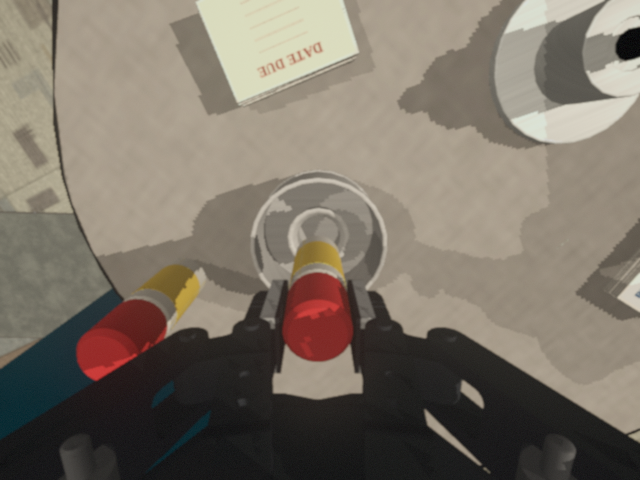

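The stick is held centred: stick at column 319, socket at 318, tin 252–387. I lower it.

```bash
python3 -m pendant '[[[-1,0.5,15],[0,0,0],0],[[0,0,20],[0,0,0],0],[[0,0,12],[0,0,0],0],[[0,0,7],[0,0,0],0],[[0,0,6],[0,0,0],0],[[0,0,5],[0,0,0],0],[[0,0,4],[0,0,0],0],[[0,0,2],[0,0,0],0],[[0,0,0],[0,0,0],0],[[0,0,0],[0,0,0],0]]'
```

```text
t: 5.05
tool_pos: [0.5397, 0.0873, 0.0677]
tool_rot: [0.69, 3.064, 0.0]
contact_force: [0.2, 0.3, -0.5]
opening: 0.0267
grip_force: 29.7
```

```bash
python3 -m pendant '[[[0,0,2],[0,0,0],0],[[0,0,2],[0,0,0],0],[[0,0,1],[0,0,0],0],[[0,0,0],[0,0,0],0],[[0,0,0],[0,0,0],0]]'
```

```text
t: 5.47
tool_pos: [0.54, 0.0873, 0.0633]
tool_rot: [0.689, 3.064, 0.0]
contact_force: [-1.0, 0.5, 5.4]
opening: 0.0264
grip_force: 30.0
```

```bash
python3 -m pendant '[[[0,0,0],[0,0,0],0.5],[[0,0,0],[0,0,0],1],[[0,0,0],[0,0,0],1],[[0,0,0],[0,0,0],1],[[0,0,0],[0,0,0],1],[[0,0,-30],[0,0,0],1],[[0,0,-40],[0,0,0],1],[[0,0,-40],[0,0,0],1],[[0,0,-35],[0,0,0],1],[[0,0,0],[0,0,0],1],[[0,0,0],[0,0,0],1],[[0,0,0],[0,0,0],1]]'
python3 - <<'E'
from h import *
print(totool([.503,.3015,.20]))
print(get_obs()["tool_pos"])
m=optics.camera_model("wrist");im=optics.get_image("wrist"); cv2.imwrite("pics/w3.png",im[:,:,::-1]); np.save("m3.npy",m,allow_pickle=True)
for p in([.54,.0873,.095],[.54,.0873,.052]):print(proj(m,p))
E
```

```text
t: 6.47
tool_pos: [0.5391, 0.0873, 0.2066]
tool_rot: [-0.69, -3.064, 0.0]
contact_force: [0.4, -0.9, 0.0]
opening: 0.0856
grip_force: 0.0
[124.35659571 178.13387496   6.64591424]
[0.53905252 0.08726475 0.20662429]
[317.61679502 235.80340515]
[317.60862602 222.87040057]
```

View pics/w3.png

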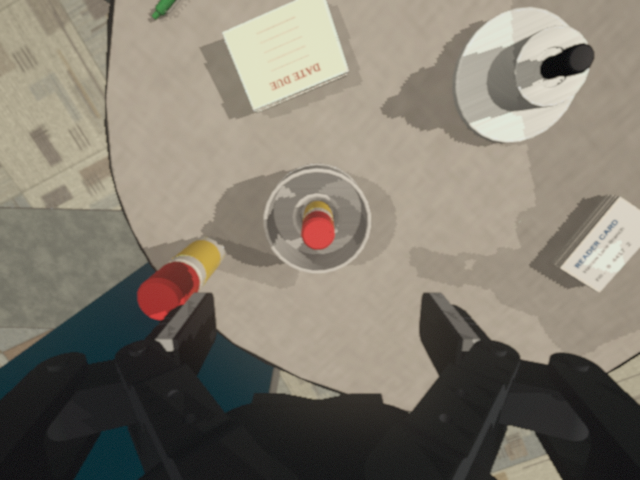

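The stick stands in the socket with its cap at (317,230). The tin rim spans columns 265–371 and rows 166–272. Next I refine the tin axis and the knob position.

```bash
python3 - <<'E'
from h import *
m=np.load("m3.npy",allow_pickle=True).item(); im=cv2.imread("pics/w3.png")
g=cv2.cvtColor(im,cv2.COLOR_BGR2GRAY); th=cv2.morphologyEx(g,cv2.MORPH_TOPHAT,np.ones((9,9)))
pts=[]
for a in np.linspace(0,2*np.pi,180,endpoint=False):
    rr=np.arange(46,58,.25); x=(318+rr*np.cos(a)).astype(np.float32); y=(219+rr*np.sin(a)).astype(np.float32)
    s=cv2.remap(th,x[None],y[None],1)[0]; k=s.argmax()
    if s[k]>15: pts.append((x[k],y[k]))
e=cv2.fitEllipse(np.array(pts,np.float32)); print(e,len(pts),onz(m,*e[0],.052))
h=cv2.cvtColor(im,cv2.COLOR_BGR2HSV); mk=((h[...,0]<7)|(h[...,0]>173))&(h[...,1]>150)&(h[...,2]>90); mk[:200]=0
for c in blobs(mk,60): x,y,w,hh=cv2.boundingRect(c); print("red",(x,y,w,hh),onz(m,x+w/2,y+hh-w/2*.95,.095))
# knob: dark blob; lid brim: bright low-sat contour
dk=(g<55); dk[120:]=0; dk[:, :450]=0
for c in blobs(dk,80):
    r=cv2.minAreaRect(c); print("dark",cv2.boundingRect(c),r)
E
```

```text
((317.02117919921875, 220.63226318359375), (101.49122619628906, 104.34737396240234), 90.5237045288086) 180 [0.53793796 0.08770252 0.052     ]
red (138, 263, 61, 58) [ 0.53097005 -0.04115835  0.095     ]
red (302, 212, 32, 37) [0.53868802 0.08824725 0.095     ]
dark (541, 45, 45, 33) ((563.7941284179688, 62.17649841308594), (26.436382293701172, 49.477264404296875), 75.96376037597656)
```

```bash
python3 -m pendant '[[[20,29,0],[0,0,0],1],[[21,30,0],[0,0,0],1],[[21,30,0],[0,0,0],1],[[21,30,0],[0,0,0],1],[[21,30,0],[0,0,0],1],[[20.4,29.2,7],[0,0,0],1],[[0,0,20],[0,0,0],1],[[0,0,0],[0,0,0],1],[[0,0,0],[0,0,0],1],[[0,0,0],[0,0,0],1]]' 60
python3 - <<'E'
from h import *
print(get_obs()["tool_pos"],totool([.503,.3015,.067]))
m=optics.camera_model("wrist");im=optics.get_image("wrist"); cv2.imwrite("pics/w4.png",im[:,:,::-1]); np.save("m4.npy",m,allow_pickle=True)
for z in (.063,.093,0.007):print(z,proj(m,[.503,.3015,z]))
E
```

```text
t: 7.35
tool_pos: [0.503, 0.3006, 0.1792]
tool_rot: [-0.691, -3.063, 0.003]
contact_force: [-0.2, 0.5, 0.6]
opening: 0.0852
grip_force: 0.0
[0.5029955  0.30063548 0.17919607] [  0.20807345   1.01058586 112.19466045]
0.063 [318.2721955  232.82380229]
0.093 [318.28811921 243.96087886]
0.007 [318.25013266 217.39299918]
```

View pics/w4.png

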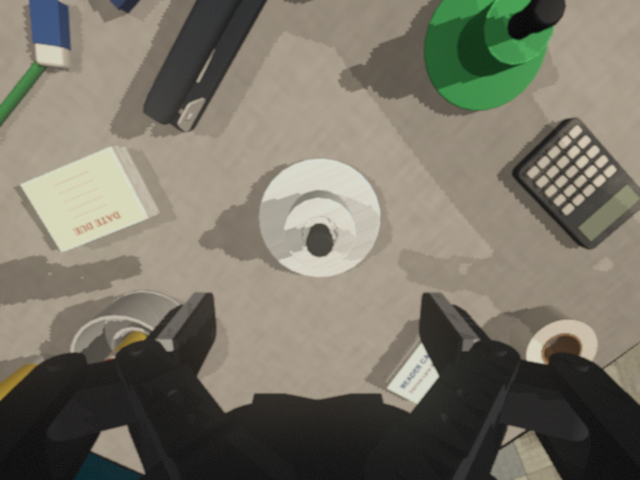

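The knob top is at about (319,240) and the white brim is centred on (320,217), so it is within 2 mm of prediction. Descend and grip.

```bash
python3 -m pendant '[[[1,1,25],[0,0,0],1],[[0,0,30],[0,0,0],1],[[0,0,30],[0,0,0],1],[[0,0,17],[0,0,0],0.7],[[0,0,8],[0,0,0],0.5],[[0,0,2],[0,0,0],0.5],[[0,0,0],[0,0,0],0],[[0,0,0],[0,0,0],0],[[0,0,0],[0,0,0],0],[[0,0,0],[0,0,0],0],[[0,0,0],[0,0,0],0],[[0,0,0],[0,0,0],0]]' 60
```

```text
t: 8.4
tool_pos: [0.5042, 0.3031, 0.0705]
tool_rot: [0.689, 3.062, 0.002]
contact_force: [-1.2, -2.5, 6.4]
opening: 0.0175
grip_force: 58.7
```

```bash
python3 -m pendant '[[[0,0,-3],[0,0,0],0],[[0,0,-5],[0,0,0],0],[[0,0,-6],[0,0,0],0],[[0,0,0],[0,0,0],0],[[0,0,0],[0,0,0],0],[[0,0,0],[0,0,0],0]]'
python3 - <<'E'
from h import *
im=optics.get_image("scene"); b=im[120:300,230:400,::-1]; w=optics.get_image("wrist")[:,:,::-1]
cv2.imwrite("pics/c5.png",np.hstack([cv2.resize(b,(400,424),interpolation=2),cv2.resize(w[100:424,160:480],(400,424))]))
E
```

```text
t: 8.9
tool_pos: [0.5026, 0.3029, 0.082]
tool_rot: [-0.69, -3.065, 0.0]
contact_force: [0.2, -0.3, -3.8]
opening: 0.0174
grip_force: 58.6
```

View pics/c5.png

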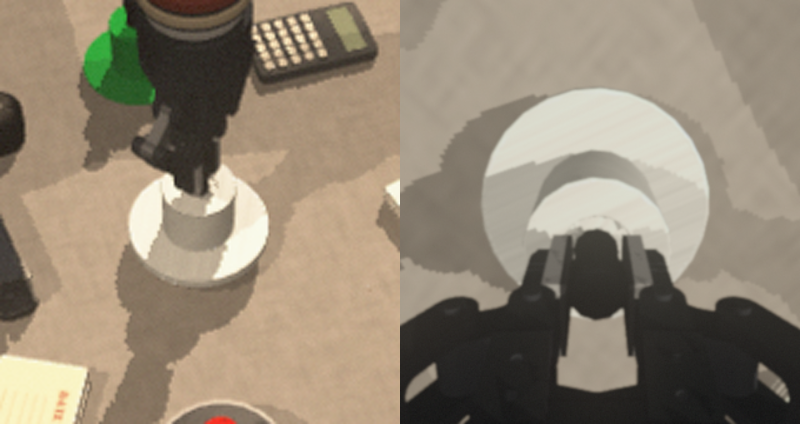

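Both lids are hanging together, with 3.8 N of load matching 0.37 kg, and the brim looks level. Lift them high.

```bash
python3 -m pendant '[[[0,0,-8],[0,0,0],0],[[0,0,-16],[0,0,0],0],[[0,0,-22],[0,0,0],0],[[0,0,-22],[0,0,0],0],[[0,0,-18],[0,0,0],0],[[0,0,-10],[0,0,0],0],[[0,0,-6],[0,0,0],0],[[0,0,0],[0,0,0],0],[[0,0,0],[0,0,0],0],[[0,0,0],[0,0,0],0]]'
python3 - <<'E'
from h import *
o=get_obs(); L=o["tool_pos"][2]-.0705; print(L,totool([.539,.0877,.0]))
# brim outline (top edge at L+.0165, dia 111) in wrist and top views
for n in("wrist","top","scene"):
    m=optics.camera_model(n); im=optics.get_image(n); cv2.imwrite(f"pics/{n}6.png",im[:,:,::-1])
    p=proj(m,[*get_obs()["tool_pos"][:2],L+.0165]); h=cv2.cvtColor(im,cv2.COLOR_RGB2HSV)
    mk=(h[...,1]<50)&(h[...,2]>100); M=np.zeros_like(mk); x,y=p.astype(int); M[max(0,y-110):y+110,max(0,x-110):x+110]=1
    mk&=M>0; mk=cv2.morphologyEx(mk.astype(np.uint8),cv2.MORPH_OPEN,np.ones((3,3)))
    c=max(blobs(mk,100),key=cv2.contourArea); hull=cv2.convexHull(c); print(n,p,cv2.boundingRect(c),cv2.contourArea(c), cv2.minEnclosingCircle(c))
E
```

```text
t: 9.83
tool_pos: [0.502, 0.3025, 0.1825]
tool_rot: [-0.689, -3.063, 0.003]
contact_force: [0.5, -0.2, -3.1]
opening: 0.0174
grip_force: 58.8
0.1120108170348273 [-125.80562843 -177.87632488  182.66052032]
wrist [317.02988629 259.96054233] (207, 149, 220, 188) 35058.5 ((316.5, 237.0), 140.478759765625)
top [287.03590074 234.91531752] (248, 124, 49, 43) 1148.5 ((272.0, 145.0), 24.186872482299805)
scene [313.0872519  176.96524699] (316, 152, 30, 52) 664.0 ((323.0, 177.5), 25.675962448120117)
```

```bash
cat > brim.py <<'E'
from h import *
def brim(n,im,m,L,c0):
    """fit of the brim's far/near arcs: strongest brightness drop along rays from the brim's middle"""
    g=cv2.GaussianBlur(cv2.cvtColor(im,cv2.COLOR_RGB2GRAY),(0,0),1).astype(np.float32)
    p=proj(m,[*c0,L+.0165]); out=[]
    for a in np.linspace(0,2*np.pi,120,endpoint=False):
        pr=np.array([proj(m,[c0[0]+r*np.cos(a),c0[1]+r*np.sin(a),L+.0165]) for r in np.linspace(.049,.063,57)],np.float32)
        s=cv2.remap(g,pr[None,:,0],pr[None,:,1],1)[0]; d=s[:-4]-s[4:]; k=d.argmax()
        if d[k]>25: out.append(onz(m,*pr[k+2],L+.0165)[:2])
    out=np.array(out)
    for _ in range(5):
        s=np.linalg.lstsq(np.c_[2*out,np.ones(len(out))],(out**2).sum(1),rcond=None)[0]; c=s[:2]; r=np.hypot(*(out-c).T); 
        k=abs(r-np.median(r))<.0025; out=out[k]
    print(n,"centre",c.round(4),"radius",np.median(r).round(4),len(out))
E
python3 - <<'E'
from brim import *
o=get_obs(); L=o["tool_pos"][2]-.0705
for n in("wrist","top","scene"): brim(n,cv2.imread(f"pics/{n}6.png")[:,:,::-1].copy(),optics.camera_model(n),L,o["tool_pos"][:2])
for n in("top","scene"): brim(n+"0",cv2.imread(f"pics/{n}0.png")[:,:,::-1].copy(),optics.camera_model(n),0,(.503,.3015))
E
```

```text
wrist centre [0.5017 0.3024] radius 0.0547 53Traceback (most recent call last):
  File "<stdin>", line 3, in <module>
  File "brim.py", line 12, in brim
    s=np.linalg.lstsq(np.c_[2*out,np.ones(len(out))],(out**2).sum(1),rcond=None)[0]; c=s[:2]; r=np.hypot(*(out-c).T);
                                                     ~~~~~~~~~~~~^^^
    return umr_sum(a, axis, dtype, out, keepdims, initial, where)
numpy.exceptions.AxisError: axis 1 is out of bounds for array of dimension 1
```

The wrist fit puts the brim centre within 0.5 mm of the TCP, with radius 55 mm as expected. Carry them over the tin.

```bash
python3 -m pendant '[[[-5,-8,-3],[0,0,0],0],[[-12,-17,-3],[0,0,0],0],[[-17,-24,0],[0,0,0],0],[[-19,-27,0],[0,0,0],0],[[-19,-27,0],[0,0,0],0],[[-19,-27,0],[0,0,0],0],[[-17,-24,0],[0,0,0],0],[[-11,-16,0],[0,0,0],0],[[-5,-8,0],[0,0,0],0],[[-1.4,0,0],[0,0,0],0],[[0,0,0],[0,0,0],0],[[0,0,0],[0,0,0],0]]'
python3 - <<'E'
from brim import *
o=get_obs(); L=o["tool_pos"][2]-.0705; print(L,totool([.5387,.0877,.1125]))
m=optics.camera_model("wrist"); brim("wrist",optics.get_image("wrist"),m,L,o["tool_pos"][:2])
E
```

```text
t: 10.98
tool_pos: [0.5398, 0.0892, 0.1902]
tool_rot: [-0.688, -3.065, -0.001]
contact_force: [-0.2, -0.2, -2.6]
opening: 0.0173
grip_force: 58.9
0.11973639501708129 [ 0.25791059 -1.86483676 77.7357685 ]
wrist centre [0.5394 0.0889] radius 0.055 58
```

```bash
python3 -m pendant '[[[0,-1.5,6],[0,0,0],0],[[0,0,10],[0,0,0],0],[[0,0,12],[0,0,0],0],[[0,0,12],[0,0,0],0],[[0,0,9],[0,0,0],0],[[0,0,5],[0,0,0],0],[[0,0,4],[0,0,0],0],[[0,0,3],[0,0,0],0],[[0,0,3],[0,0,0],0],[[0,0,2],[0,0,0],0],[[0,0,0],[0,0,0],0],[[0,0,0],[0,0,0],0]]'
```

```text
t: 12.03
tool_pos: [0.5395, 0.087, 0.1246]
tool_rot: [0.69, 3.064, 0.0]
contact_force: [0.0, -0.6, -3.6]
opening: 0.0174
grip_force: 58.9
```

```bash
python3 -m pendant '[[[0,0,2],[0,0,0],0],[[0,0,2],[0,0,0],0],[[0,0,2],[0,0,0],0],[[0,0,0],[0,0,0],0],[[0,0,0],[0,0,0],0]]'
python3 -m pendant '[[[0,0,1.5],[0,0,0],0],[[0,0,1.5],[0,0,0],0],[[0,0,1],[0,0,0],0],[[0,0,1],[0,0,0],0],[[0,0,0],[0,0,0],0],[[0,0,0],[0,0,0],0]]'
```

```text
t: 12.45
tool_pos: [0.5391, 0.087, 0.118]
tool_rot: [-0.69, -3.064, 0.0]
contact_force: [0.2, -0.7, -4.0]
opening: 0.0174
grip_force: 58.9
t: 12.95
tool_pos: [0.5393, 0.087, 0.1133]
tool_rot: [0.69, 3.065, 0.0]
contact_force: [-0.4, 0.6, -2.1]
opening: 0.0176
grip_force: 58.9
```

```bash
python3 -m pendant '[[[0,0,1],[0,0,0],0],[[0,0,0.7],[0,0,0],0],[[0,0,0],[0,0,0],0],[[0,0,0],[0,0,0],0],[[0,0,0],[0,0,0],0]]'
```

```text
t: 13.37
tool_pos: [0.5397, 0.0868, 0.1128]
tool_rot: [0.69, 3.064, -0.0]
contact_force: [-4.1, -1.5, 6.1]
opening: 0.0172
grip_force: 59.7
```

Seated, with contact at the expected height. Release, rise and check.

```bash
python3 -m pendant '[[[0,0,0],[0,0,0],0.3],[[0,0,0],[0,0,0],0.6],[[0,0,0],[0,0,0],1],[[0,0,0],[0,0,0],1],[[0,0,0],[0,0,0],1],[[0,0,-10],[0,0,0],1],[[0,0,-25],[0,0,0],1],[[0,0,-25],[0,0,0],1],[[0,0,-10],[0,0,0],1],[[0,0,0],[0,0,0],1],[[0,0,0],[0,0,0],1],[[0,0,0],[0,0,0],1]]'
python3 - <<'E'
from brim import *
o=get_obs()
m=optics.camera_model("wrist"); w=optics.get_image("wrist"); brim("wrist",w,m,.042,o["tool_pos"][:2])
print(proj(m,[.5393,.087,.0585]),proj(m,[.5393,.087,.105]),proj(m,[.5393,.087,.135]))
s=optics.get_image("scene"); cv2.imwrite("pics/c7.png",np.hstack([cv2.resize(w,(533,400)),cv2.resize(s[260:400,250:343],(266,400))])[:,:,::-1])
E
```

```text
t: 14.37
tool_pos: [0.5384, 0.087, 0.1801]
tool_rot: [-0.689, -3.063, 0.001]
contact_force: [-0.2, 1.0, -1.0]
opening: 0.085
grip_force: 0.0
wrist centre [0.5391 0.0866] radius 0.0551 31
[317.6455208  232.55867874] [317.61632157 250.51285665] [317.59051524 266.38078578]
```

View pics/c7.png

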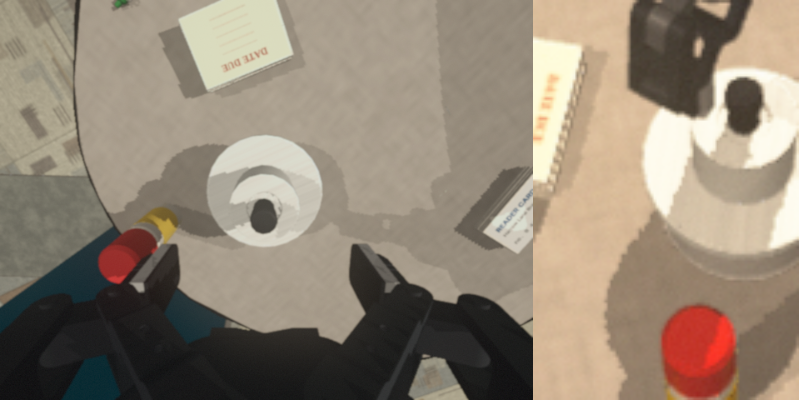

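The lids are seated: brim centre (317,229) with 55 mm radius at the home height, knob clear at (317,254), fingers off. Next I descend onto the crown.

```bash
python3 -m pendant '[[[-0.5,0,20],[0,0,0],1],[[0,0,25],[0,0,0],1],[[0,0,25],[0,0,0],1],[[0,0,20],[0,0,0],1],[[0,0,12],[0,0,0],1],[[0,0,6],[0,0,0],1],[[0,0,2],[0,0,0],1],[[0,0,0],[0,0,0],1],[[0,0,0],[0,0,0],1],[[0,0,0],[0,0,0],1]]'
python3 -m pendant '[[[0,0,0],[0,0,0],0],[[0,0,0],[0,0,0],0],[[0,0,0],[0,0,0],0],[[0,0,0],[0,0,0],0],[[0,0,0],[0,0,0],0],[[0,0,0],[0,0,0],0]]' 40
```

```text
t: 15.3
tool_pos: [0.5409, 0.0868, 0.0732]
tool_rot: [0.689, 3.062, 0.001]
contact_force: [-1.3, -0.0, 0.5]
opening: 0.0854
grip_force: 0.0
t: 15.8
tool_pos: [0.5406, 0.087, 0.0726]
tool_rot: [0.689, 3.063, 0.001]
contact_force: [-0.0, 1.6, 3.9]
opening: 0.0571
grip_force: 42.1
```

```bash
python3 -m pendant '[[[0,0,-3],[0,0,0],0],[[0,0,-4],[0,0,0],0],[[0,0,-5],[0,0,0],0],[[0,0,0],[0,0,0],0],[[0,0,0],[0,0,0],0],[[0,0,0],[0,0,0],0]]'
```

```text
t: 16.3
tool_pos: [0.5395, 0.0867, 0.0834]
tool_rot: [-0.69, -3.064, 0.0]
contact_force: [-0.6, 0.1, -1.1]
opening: 0.0573
grip_force: 42.7
```

Only the outer lid's weight (1.1 N) is carried. Lift on up.

```bash
python3 -m pendant '[[[0,0,-6],[0,0,0],0],[[0,0,-10],[0,0,0],0],[[0,0,-12],[0,0,0],0],[[0,0,-14],[0,0,0],0],[[0,0,-14],[0,0,0],0],[[0,0,-14],[0,0,0],0],[[0,0,-14],[0,0,0],0],[[0,0,-12],[0,0,0],0],[[0,0,-10],[0,0,0],0],[[0,0,-5],[0,0,0],0],[[0,0,0],[0,0,0],0],[[0,0,0],[0,0,0],0]]'
python3 -m pendant '[[[0,0,0],[0,0,0],0],[[0,0,0],[0,0,0],0],[[0,0,0],[0,0,0],0],[[0,0,0],[0,0,0],0]]'
python3 - <<'E'
from brim import *
o=get_obs(); print("outer z",.049+o["tool_pos"][2]-.0726)
w=optics.get_image("wrist"); s=optics.get_image("scene")
cv2.imwrite("pics/c8.png",np.hstack([cv2.resize(w,(453,340)),cv2.resize(s[180:400,230:430],(309,340))])[:,:,::-1])
E
```

```text
t: 17.3
tool_pos: [0.5397, 0.0868, 0.1946]
tool_rot: [-0.69, -3.065, -0.0]
contact_force: [-0.2, 0.4, -1.4]
opening: 0.0574
grip_force: 42.8
t: 17.63
tool_pos: [0.5394, 0.0868, 0.1939]
tool_rot: [-0.69, -3.064, 0.0]
contact_force: [-0.1, 0.2, -2.1]
opening: 0.0569
grip_force: 42.8
outer z 0.17025700213535105
```

View pics/c8.png

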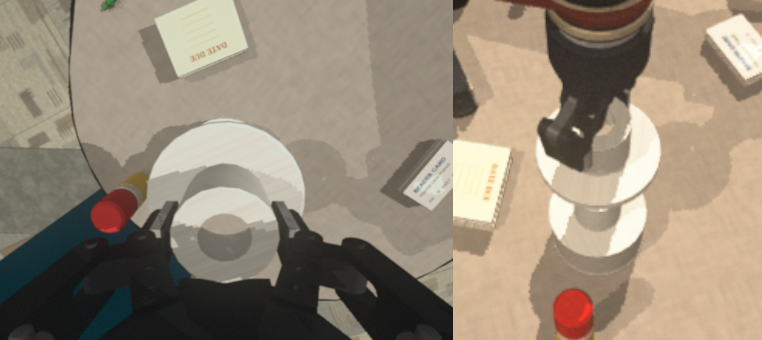

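The outer lid is held level, with its brim at scene crop (598,150). The inner lid stays seated on the tin at (598,225), and the lid's lower edge is at 0.170 m, clear of the knob.

```bash
python3 -c "
from station import ctrl
print(ctrl.finish_job())"
```

```text
the job is handed in; nothing more can be done
None
```

The job is handed in (no verdict was returned): the glue stick is in the tin's socket, the inner lid is seated on the tin, and the gripper holds the outer lid level with its lower edge about 170 mm above the desk, clear of the knob.

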